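Unstack the drive-unit parts into their nests

TASK

The four parts of a dismantled drive unit stand in one stack on the bench. Take the stack apart from the top and set every part the right way up in the green-rimmed nest of its own shape - bearing in the round one, nut in the hexagonal one, square flange in the square one, oblong plate in the oblong one - so that each lies flat on the floor inside the rim. Set them down gently without dropping or tipping any, let go of them all, and leave the oil bottle and the screwdriver where they are.

Things in the scene. Friction and masses are not known exactly. Their poses are not given: they have to be found in the camera images.
- bearing: Ball bearing, top of the stack: a steel disc with dark seal and bore drawn on its top, diameter 36 mm, 26 mm high, smooth and solid outside, about 0.12 kg. Origin: centre of its underside, z up along its axis.
- nut: Hexagonal lock nut, second from the top: dark steel, 46 mm across flats (53 mm across corners), 26 mm high, about 0.25 kg, solid to the touch with a flat top. Origin: centre of its underside, z up; its x axis is square to a pair of flats (and so are the directions 60 and 120 degrees from it).
- flange: Square steel flange, third from the top: 58 x 58 mm, 26 mm high, about 0.35 kg, flat top with four dark bolt holes drawn in its corners. Origin: centre of its underside, z up, x and y square to its sides.
- plate: Oblong aluminium mounting plate, bottom of the stack, lying on the bench: 120 mm along its x, 64 mm along its y, 26 mm high, about 0.5 kg. Origin: centre of its underside, z up. The stack as found: plate, flange, nut, bearing, 104 mm high, roughly centred (within a few mm), each turned its own way; nothing holds them together but weight.
- nest_round: Round low-rimmed nest for the bearing: recess 52 mm in diameter. Green painted rim and grey floor, fixed to the bench: floor 3 mm thick, rim 4 mm wide with its top 8 mm above the bench, so the recess is 5 mm deep. Origin: centre of its underside at bench height (a part in place has its origin 3 mm above it); z up.
- nest_hex: Hexagonal low-rimmed nest for the nut: recess 62 mm across flats; its x axis is square to a pair of flats. Green painted rim and grey floor, fixed to the bench: floor 3 mm thick, rim 4 mm wide with its top 8 mm above the bench, so the recess is 5 mm deep. Origin: centre of its underside at bench height (a part in place has its origin 3 mm above it); z up.
- nest_square: Square low-rimmed nest for the flange: recess 74 x 74 mm, x and y square to its sides. Green painted rim and grey floor, fixed to the bench: floor 3 mm thick, rim 4 mm wide with its top 8 mm above the bench, so the recess is 5 mm deep. Origin: centre of its underside at bench height (a part in place has its origin 3 mm above it); z up.
- nest_oblong: Oblong low-rimmed nest for the plate: recess 136 mm along its x, 80 mm along its y. Green painted rim and grey floor, fixed to the bench: floor 3 mm thick, rim 4 mm wide with its top 8 mm above the bench, so the recess is 5 mm deep. Origin: centre of its underside at bench height (a part in place has its origin 3 mm above it); z up.
- oil_bottle: Bystander: upright yellow oil bottle with a black cap, 42 mm in diameter, 105 mm tall, loose on the bench beyond the work. Origin: centre of its underside.
- screwdriver: Bystander: screwdriver with a wooden handle, 170 mm long, lying loose across the bench just beyond the oil bottle (the hammer and the yellow box still farther off are fixed scenery). Origin: on its shaft line near the middle of its length; it lies along its x axis, handle towards -x.
Things that resemble listed ones, but are neither listed nor needed, are in the scene too. Leave any turquoise or yellow look-alike of the nut alone.

How it is judged:
At the end, for the whole second after the job is handed in: Bearing, nut, flange and plate each lie at rest and level (within 0.06 rad) on the floor of their own nest, inside the rim: centre within 12 mm of the nest's centre, underside within 2 mm of the nest's floor (horizontal distance between bearing and nest_round below 0.012 m and z of bearing in the frame of nest_round between 0.001 and 0.005 m and angle between each of bearing, nut, flange, plate's own z axis and vertical below 0.06 rad and linear speed of each of bearing, nut, flange, plate below 0.02 m/s and horizontal distance between nut and nest_hex below 0.012 m and z of nut in the frame of nest_hex between 0.001 and 0.005 m and horizontal distance between flange and nest_square below 0.012 m and z of flange in the frame of nest_square between 0.001 and 0.005 m and horizontal distance between plate and nest_oblong below 0.012 m and z of plate in the frame of nest_oblong between 0.001 and 0.005 m); the robot touches nothing.
It fails at once if a part tipped over (more than 40 degrees from upright) (angle between any of bearing, nut, flange, plate's own z axis and vertical above 0.7 rad).
It fails at once if a part dropped or slammed down (faster than 0.6 m/s within 20 mm of the bench; a fall of about 2 cm) ((linear speed of bearing above 0.6 m/s and height (world z) of bearing below 0.02 m) or (linear speed of nut above 0.6 m/s and height (world z) of nut below 0.02 m) or (linear speed of flange above 0.6 m/s and height (world z) of flange below 0.02 m) or (linear speed of plate above 0.6 m/s and height (world z) of plate below 0.02 m)).
It fails at once if the oil bottle or the screwdriver disturbed (moved more than 25 mm, or the bottle tipped) (distance of any of oil_bottle, screwdriver from where it was at the start of the episode above 0.025 m or angle between oil_bottle's own z axis and vertical above 0.5 rad).
It also fails if it takes over 106 s, if anything falls off the work surface, if the arm or the gripper's body presses on something with over 40 N, if the wrist force passes 120 N, or if a joint passes its speed limit or range.

ROBOT

A 6-joint arm with a two-finger parallel gripper is mounted at the origin on the work surface. World frame = base frame: x ahead of the robot, y to its left, z up, the work surface at z = 0. Lengths are in m, angles in rad, forces in N, time in s.
With the tool pointing down it reaches from about 0.2 to 0.875 m from the base axis. Payload 3.4 kg.
Tool frame: the origin (TCP) lies between the finger pads; the fingertips stand 25 mm ahead of it and the grasp point (between the pads) lies 6 mm ahead of it (r.nose_length is the z of the fingertips in the tool frame, in m); z points along the fingers, y is the line along which they close (so a half turn about z gives the same grasp; the last joint's range is limited). The gripper opens to 94 mm and grips with 3 to 60 N. Pads are 16 mm wide; open, the fingers measure 119 mm over their backs; the gripper's body (75 mm by 177 mm) begins 78 mm behind the grasp point.
Start: joints at [-1.276, 0.276, 1.505, -0, 1.361, -0.121], TCP at [0.232, -0.526, 0.23] pointing down, gripper open.
Joint ranges: [-2.89, 2.89], [-0.75, 2.08], [0.22, 2.7], [-1.18, 4.32], [0.11, 2.71], [-2.7, 2.7]. Speed limits (rad/s): [2.57, 2.57, 3.14, 3.14, 3.14, 3.14].

INTERFACE

Orientations are given as a unit quaternion [w, x, y, z].
In Python, from plant import r, gripper_to, inverse_kinematics, vision, models, telemetry gives the robot as it stands. Calls block until the motion is done:
- r.move_to(position, orientation): joint-space move of the TCP to a pose.
- r.move_l(position, rot=None, vel=0.15, guard=None): straight line of the TCP; rot=None keeps the orientation; vel is the mean speed in m/s. With guard (N) it stops when the force on the tool has changed by that much, and returns True; else False.
- r.movej(angles): joint-space move.
- gripper_to(opening, f_grip=None): finger opening in m; f_grip is the grip in N (None keeps the last); returns when the fingers have stopped.
- r.hold(seconds).
- inverse_kinematics(position, orientation): joint angles nearest the present ones, or None.
- vision.snapshot(name): name is "scene" or "top" or "wrist"; returns the picture (420x560x3 uint8, red, green, blue); there is no depth.
- vision.get_calibration(name): a dict with "fx", "fy", "cx", "cy" (pixels), "position" and "orientation" of the camera in the world. Camera axes: x right, y down, z forward; pixel columns grow to the right and rows downward; lengths in m; the calibration is good to about 2 mm. A picture is of the moment at which its call begins: read the wrist's pose just before it. get_calibration takes no time and is no camera call; for the wrist camera it gives the pose at the moment of the call.
A pose or a line that the arm cannot do raises r.PlanningError and nothing moves.
- r.sign_off(): hands the job in; it is judged then, once.
Trained networks look in the newest picture that a camera, given by its name, has taken for a name from the list of things; names that differ only in an ending like _2 or _b are one class to them, and where a whole thing is asked for, a point or a joint stands for the part that bears it (a point fixed in the world has none). Each returns a list of dicts, best first, with "score" (0 to 1); they miss things now and then, are a little off and sometimes report something else, mostly with a low value. They report only what shows in the picture. A call takes as long as a camera call. They do not tell look-alikes from the thing itself.
- models.boxes_of(thing, camera): "at" ([x, y, z] in m, in world coordinates, good to about 4 mm: the middle of the surface that is visible of it).
- models.regions_of(thing, camera): "pixels" (420x560 bool, what is visible of it).
- models.mark_of(thing, camera): "at" ([x, y, z] in m, in world coordinates, good to about 4 mm: a listed point, or the origin of a listed thing).
Readings, each from a call of its own:
- telemetry.current_t(): time.
- telemetry.current_joints(): joint angles.
- telemetry.current_dq(): joint speeds.
- telemetry.current_joint_efforts(): joint torques, N m.
- telemetry.current_ee_pos(): TCP position.
- telemetry.current_tool_rot(): TCP orientation.
- telemetry.current_wrist_force(): force on the tool from outside, world axes, zero at the start.
- telemetry.current_torque(): the same for the moment, N m.
- telemetry.current_opening(): finger opening in m.
- telemetry.current_finger_force(): force on a finger pad.
Only numpy, scipy, OpenCV 4.12 (cv2) and the standard library are available. Lean on these libraries where they do the work, as an engineer would, in place of code of your own. Each camera call takes 0.05 s, during which the arm holds its last target. There are 200 camera calls.

## Working session

There is one attempt and no reset: what is moved stays moved. The work goes in short steps, each a Python script; the robot and the scene stay as the last script left them, time stands still between calls to the robot, and variables do not carry over. Pictures are saved under pics/ and viewed, at most 14 in all, crops included, and the job is handed in when it is done.

```bash
ls; mkdir -p pics
python3 - <<'E'
from plant import r, vision, models, telemetry
import cv2, numpy as np
for c in ["scene","top"]:
    im=vision.snapshot(c); cv2.imwrite(f"pics/{c}0.png",im[:,:,::-1])
    k=vision.get_calibration(c); print(c,{a:np.round(b,4).tolist() for a,b in k.items()})
    for n in ["bearing","nut","flange","plate","nest_round","nest_hex","nest_square","nest_oblong","oil_bottle","screwdriver"]:
        print(n,[(np.round(d["at"],3).tolist(),round(d["score"],2)) for d in models.mark_of(n,c)][:4])
print(telemetry.current_t(),r.nose_length)
E
```

```text
pics
scene {'fx': 519.3433, 'fy': 519.3433, 'cx': 283.0072, 'cy': 210.8501, 'position': [1.0579, -0.6906, 0.9347], 'orientation': [-0.3662, 0.8693, 0.3086, -0.1222]}
bearing [([0.6, -0.208, 0.077], 0.6)]
nut [([0.582, -0.34, 0.005], 0.86), ([0.602, -0.208, 0.053], 0.67), ([0.668, -0.316, -0.001], 0.57)]
flange [([0.602, -0.202, 0.027], 0.95), ([0.602, -0.206, 0.052], 0.21), ([0.722, -0.016, -0.0], 0.15)]
plate [([0.607, -0.207, 0.001], 0.73), ([0.399, 0.325, -0.002], 0.56), ([0.402, -0.323, -0.001], 0.49)]
nest_round [([0.4, 0.329, 0.0], 0.77)]
nest_hex [([0.511, -0.004, 0.003], 0.82)]
nest_square [([0.637, 0.225, -0.001], 0.8)]
nest_oblong [([0.4, -0.322, -0.0], 0.63)]
oil_bottle [([0.658, -0.01, -0.0], 0.62)]
screwdriver [([0.722, -0.014, 0.003], 0.56)]
top {'fx': 393.2414, 'fy': 393.2414, 'cx': 277.9491, 'cy': 213.93, 'position': [0.3564, 0.0011, 1.0311], 'orientation': [0.0598, -0.7006, 0.7073, -0.0723]}
bearing [([0.606, -0.209, 0.081], 0.46)]
nut [([0.671, -0.323, 0.006], 0.71), ([0.587, -0.337, 0.003], 0.65), ([0.606, -0.207, 0.049], 0.57), ([0.598, -0.209, 0.029], 0.29)]
flange [([0.6, -0.204, 0.025], 0.7), ([0.401, -0.326, -0.003], 0.45)]
plate [([0.603, -0.21, -0.002], 0.8)]
nest_round [([0.402, 0.325, -0.002], 0.7)]
nest_hex [([0.507, -0.008, 0.004], 0.84)]
nest_square [([0.632, 0.231, 0.004], 0.89)]
nest_oblong [([0.4, -0.324, -0.005], 0.73)]
oil_bottle [([0.659, -0.007, -0.001], 0.57)]
screwdriver [([0.715, -0.016, -0.001], 0.58), ([0.4, -0.324, -0.004], 0.56)]
1.1 0.025
```

View pics/scene0.png

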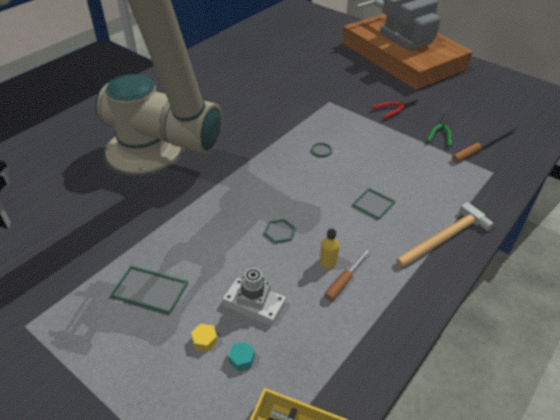

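View pics/top0.png

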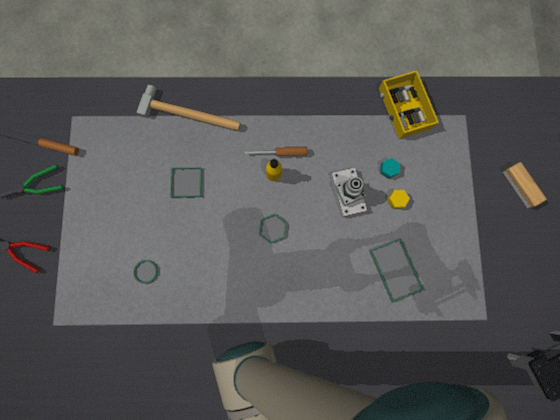

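Stack candidates for the nut: the dark one in the stack (scene (254,285), top (353,188)), the yellow one (scene (204,336), top (400,199)) and the turquoise one (scene (242,355), top (391,168)). The stacked one matches the description. Nests: round (146,272), hex (274,229), square (187,182), oblong (397,270) in the top picture. I'll take a close look with the wrist camera.

```bash
cat > h.py <<'E'
from plant import r, gripper_to, inverse_kinematics, vision, models, telemetry
import cv2, numpy as np
from scipy.spatial.transform import Rotation as R
def down(yaw):  # tool z down, tool y (closing line) at world angle yaw
    y=np.array([np.cos(yaw),np.sin(yaw),0]); z=np.array([0,0,-1.]); x=np.cross(y,z)
    q=R.from_matrix(np.c_[x,y,z]).as_quat(); return [q[3],q[0],q[1],q[2]]
def best(x,y,z,yaw):  # half-turn-equivalent grasp with the smaller last-joint travel
    c=[(abs(j[5]-telemetry.current_joints()[5]),w) for w in (yaw,yaw+np.pi) if (j:=inverse_kinematics([x,y,z],down(w))) is not None]
    return min(c)[1]
def to_plane(px,k,z):  # pixels (N,2) -> world xy on plane z
    w,a,b,c=k["orientation"]; M=R.from_quat([a,b,c,w]).as_matrix()
    px=np.atleast_2d(px).astype(float)
    d=np.c_[(px[:,0]-k["cx"])/k["fx"],(px[:,1]-k["cy"])/k["fy"],np.ones(len(px))]@M.T
    p=np.array(k["position"]); return (p+d*((z-p[2])/d[:,2])[:,None])[:,:2]
def snap(name,f=None):
    k=vision.get_calibration(name); im=vision.snapshot(name)
    if f: cv2.imwrite(f"pics/{f}.png",im[:,:,::-1])
    return im,k
def rect(px,k,z):  # min-area rectangle in world of mask or pixel set: centre, size, angle deg
    if px.dtype==bool: px=np.argwhere(px)[:,::-1]
    c,s,a=cv2.minAreaRect((to_plane(px,k,z)*1000).astype(np.float32)); return np.round([*c,*s,a],1)
E
python3 - <<'E'
from h import *
q=telemetry.current_tool_rot(); w=R.from_quat([q[1],q[2],q[3],q[0]]).as_matrix(); print(np.round(w,2).tolist())
yaw=best(.603,-.207,.33,np.arctan2(w[1,1],w[0,1]))
r.move_to([.56,-.207,.33],down(yaw))
im,k=snap("wrist","w1"); print(k,telemetry.current_ee_pos(),telemetry.current_t())
for n,z in [("bearing",.104),("nut",.078),("flange",.052),("plate",.026)]:
    for d in models.regions_of(n,"wrist")[:3]: print(n,round(d["score"],2),rect(d["pixels"],k,z),d["pixels"].sum())
E
```

```text
[[0.91, 0.4, 0.0], [0.4, -0.91, -0.0], [-0.0, 0.0, -1.0]]
{'fx': 345.15974557879883, 'fy': 345.15974557879883, 'cx': 278.95112764527397, 'cy': 212.30889491847068, 'position': array([ 0.62759352, -0.17831616,  0.48405405]), 'orientation': array([ 0.10846544,  0.83050544, -0.54172938, -0.07088892])} [ 0.55944174 -0.20808277  0.32961748] 2.8583
bearing 0.7 [ 604.3 -206.1   35.4   34.3   68.9] 858
nut 0.96 [ 601.9 -207.    51.4   45.6   64.9] 421
nut 0.95 [ 664.5 -302.6   40.4   50.8   23.8] 1311
nut 0.92 [ 590.3 -317.    48.2   46.8   54.8] 1200
flange 0.78 [ 602.  -204.8   57.3   57.5   23.3] 717
flange 0.68 [658.6  -7.4  70.8  41.7  77.2] 1960
plate 0.91 [ 603.6 -206.3  120.    65.2   13.4] 2207
```

View pics/w1.png

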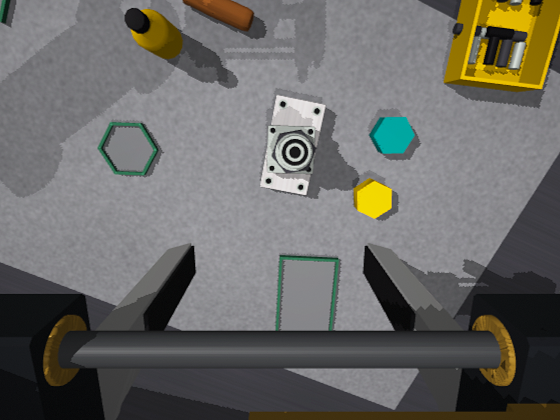

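Run:
```python
from h import *
for c in ["wrist","scene"]:
    im,k=snap(c)
    for n in ["nest_hex","nest_oblong","nest_square","nest_round"]:
        for d in models.regions_of(n,c)[:1]:
            print(c,n,round(d["score"],2),rect(d["pixels"],k,.006),d["pixels"].sum())
q=vision.snapshot("top"); k=vision.get_calibration("top")
for n in ["nest_hex","nest_oblong","nest_square","nest_round"]:
        for d in models.regions_of(n,"top")[:1]:
            print("top",n,round(d["score"],2),rect(d["pixels"],k,.006),d["pixels"].sum())
```

```text
wrist nest_hex 0.92 [509.2  -3.4  70.2  82.   23.8] 2401
wrist nest_oblong 0.78 [ 408.3 -319.2  126.8   88.6   20.8] 4292
wrist nest_square 0.64 [610.7 187.   27.2  10.9  12.1] 176
scene nest_hex 0.74 [513.5  -4.5  76.6  78.   48.4] 570
scene nest_oblong 0.72 [ 403.6 -323.5  148.9   93.    21.4] 2263
scene nest_square 0.78 [641.6 225.5  85.   89.3   0.7] 767
scene nest_round 0.63 [404.7 323.9  58.2  67.2  36.5] 255
top nest_hex 0.92 [513.1  -3.4  69.7  70.7  55.7] 569
top nest_square 0.8 [641.3 229.8  83.7  80.6  89.7] 931
top nest_round 0.59 [404.2 325.1  62.1  56.   89.4] 463
```

```bash
cat >> h.py <<'E'
def pick(x,y,zb,deg,op,f=35):  # zb: underside height of the part
    yaw=best(x,y,.2,np.radians(deg))
    r.move_to([x,y,zb+.033+.06],down(yaw)); gripper_to(op)
    r.move_l([x,y,zb+.033],vel=.08)
    gripper_to(0.0,f_grip=f); print("opening",telemetry.current_opening(),telemetry.current_finger_force())
    r.move_l([x,y,.25],vel=.15); print("lifted",telemetry.current_opening(),np.round(telemetry.current_wrist_force(),1),telemetry.current_t())
def look(n,x,y,deg,f=None,back=.04,z=.2):  # hover short of the nest and measure it
    yaw=best(x,y,.2,np.radians(deg)); b=np.array([np.cos(yaw-np.pi/2),np.sin(yaw-np.pi/2)])  # placeholder dir
    tx=R.from_quat(np.roll(down(yaw),-1)).as_matrix()[:2,0]
    r.move_to([x-back*tx[0],y-back*tx[1],z],down(yaw)); r.hold(.2)
    im,k=snap("wrist",f)
    for d in models.regions_of(n,"wrist")[:2]: print(n,round(d["score"],2),rect(d["pixels"],k,.006),d["pixels"].sum())
    for d in models.mark_of(n,"wrist")[:2]: print("mark",np.round(d["at"],4),round(d["score"],2))
def place(x,y,deg,rel):
    yaw=best(x,y,.1,np.radians(deg)); r.move_l([x,y,.1],down(yaw),vel=.15)
    r.move_l([x,y,.045],vel=.08); hit=r.move_l([x,y,.034],vel=.02,guard=6)
    print("hit",hit,telemetry.current_ee_pos(),telemetry.current_wrist_force())
    gripper_to(rel); r.move_l([x,y,.2],vel=.12); print("t",telemetry.current_t())
E
sed -i 's/; b=np.array.*placeholder dir//' h.py
python3 - <<'E'
from h import *
pick(.6035,-.206,.078,60,.06)
look("nest_round",.403,.325,60,"w2",back=.06)
snap("scene","s2")
E
```

```text
opening 0.035174217240811705 35.00042259693146
lifted 0.035538729322474746 [-0.3  0.2 -1.5] 7.925Traceback (most recent call last):
  File "<stdin>", line 3, in <module>
  File "h.py", line 31, in look
    r.move_to([x-back*tx[0],y-back*tx[1],z],down(yaw)); r.hold(.2)
    ~~~~~~~~~^^^^^^^^^^^^^^^^^^^^^^^^^^^^^^^^^^^^^^^^^
plant.PlanningError: the arm cannot take that pose within its joint ranges
```

Run:
```python
from h import *
look("nest_round",.403,.325,-51,"w2",back=.06)
print(np.round(telemetry.current_joints(),2),telemetry.current_opening())
```

```text
nest_round 0.98 [400.6 324.5  59.   59.5  38.9] 3023
mark [0.399  0.324  0.0017] 0.96
[ 0.53  0.12  1.79 -0.    1.23  1.42] 0.03513142305943324
```

View pics/w2.png

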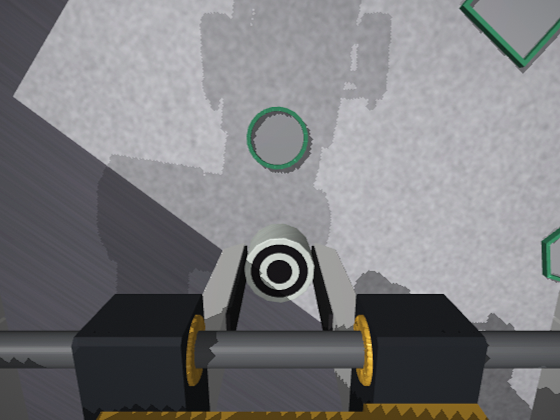

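The bearing sits upright in the grip at (279,271), and the round nest is ahead of it at (278,139), measured at (0.4005, 0.3245).

Run:
```python
from h import *
place(.4005,.3245,-51,.05)
r.move_to([.545,-.225,.30],down(best(.6,-.206,.3,np.radians(-66))))
r.hold(.2); im,k=snap("wrist","w3")
for n,z in [("nut",.078),("flange",.052),("plate",.026)]:
    for d in models.regions_of(n,"wrist")[:3]: print(n,round(d["score"],2),rect(d["pixels"],k,z),d["pixels"].sum())
im,k=snap("top","t3"); print("bearing",[(np.round(d["at"],4),d["score"]) for d in models.mark_of("bearing","top")])
```

```text
hit True [0.40055951 0.32453975 0.03605156] [1.10396647 0.07610854 2.57722617]
t 14.475
nut 0.8 [ 662.8 -304.    40.7   49.8   24.1] 1517
nut 0.76 [ 602.  -207.8   51.3   46.6   64. ] 1679
nut 0.61 [ 588.7 -317.9   44.5   44.3   27.2] 1275
flange 0.67 [ 600.8 -205.    58.3   57.9   21.9] 1041
flange 0.23 [ 604.4 -205.   113.6   61.2   12.7] 2785
bearing [(array([0.4046, 0.3238, 0.0086]), 0.59)]
```

View pics/w3.png

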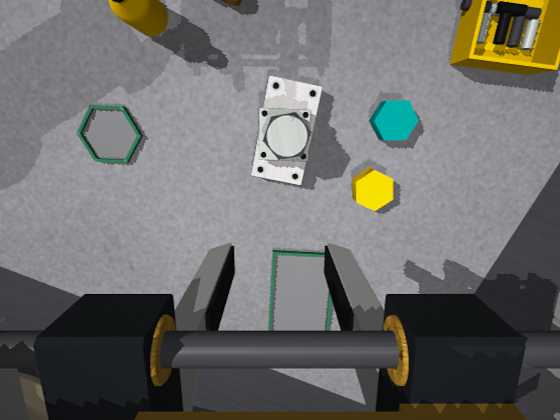

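The stack is now topped by the nut at (287,135), with turquoise (395,121) and yellow (374,190) look-alikes beside it. I'll crop in to check its orientation.

Run:
```python
import cv2
im=cv2.imread("pics/w3.png")[65:200,230:340]; cv2.imwrite("pics/w3c.png",cv2.resize(im,None,fx=4,fy=4,interpolation=cv2.INTER_CUBIC))
```

```text
(no output)
```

View pics/w3c.png

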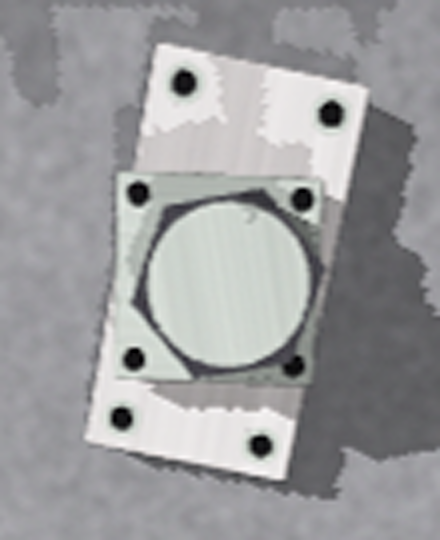

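The crop shows the dark hex nut with corners at about (322,268) and (135,302) in crop pixels. That puts its flat normals near 33.5°, 93.5° and 153.5°, which agrees with the network's region.

Run:
```python
from h import *
pick(.602,-.207,.052,-86.5,.07)
look("nest_hex",.510,-.003,-96,"w4",back=.06)
print(telemetry.current_opening())
```

```text
opening 0.04570661273511734 34.99763309955597
lifted 0.04568035258882354 [ 0.  -0.1 -2.6] 20.925
nest_hex 0.68 [510.2  -3.   78.1  70.   52.1] 4438
0.04609274272723475
```

View pics/w4.png

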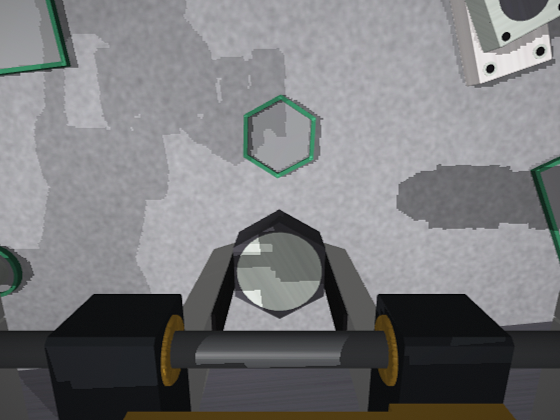

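The nut is square in the pads at (279,268) and aligned with the hex nest at (280,136).

Run:
```python
from h import *
place(.510,-.003,-97,.06)
r.move_to([.545,-.225,.30],down(best(.6,-.206,.3,np.radians(-66))))
r.hold(.2); im,k=snap("wrist","w5")
for n,z in [("flange",.052),("plate",.026)]:
    for d in models.regions_of(n,"wrist")[:3]: print(n,round(d["score"],2),rect(d["pixels"],k,z),d["pixels"].sum())
for d in models.mark_of("nut","wrist")[:3]: print("nut",np.round(d["at"],4),round(d["score"],2))
```

```text
hit True [ 0.5101416  -0.00298303  0.03628935] [-0.17770553 -0.01238054  3.2781046 ]
t 26.5167
flange 0.81 [ 601.1 -205.4   57.9   58.7   21.9] 2656
plate 0.8 [ 603.8 -206.7  120.1   64.7   12.7] 2743
nut [ 0.6723 -0.3209  0.0029] 0.82
nut [ 0.5833 -0.3356  0.0008] 0.71
nut [0.5072 0.0028 0.0055] 0.69
```

View pics/w5.png

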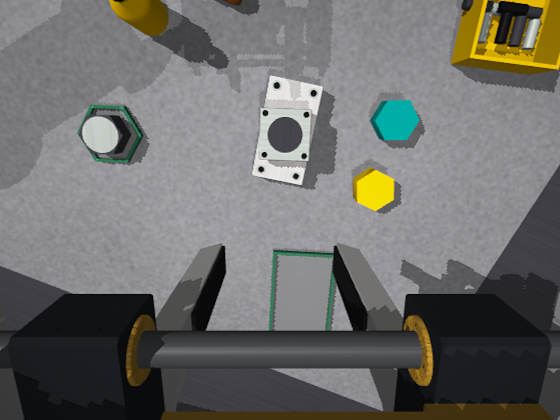

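The nut (105,133) lies in the hex nest. The flange, now exposed at (286,134), is turned 22°.

Run:
```python
from h import *
pick(.6012,-.2054,.026,-68.1,.078)
look("nest_square",.638,.228,-90,"w6",back=.07)
print(telemetry.current_opening())
```

```text
opening 0.05730669830075168 35.00061571598053
lifted 0.05757797544939069 [-0.4 -0.  -3.4] 31.9417
nest_square 0.95 [6.374e+02 2.278e+02 8.390e+01 8.310e+01 5.000e-01] 7356
mark [0.6413 0.2265 0.0053] 0.66
0.057425620149213395
```

View pics/w6.png

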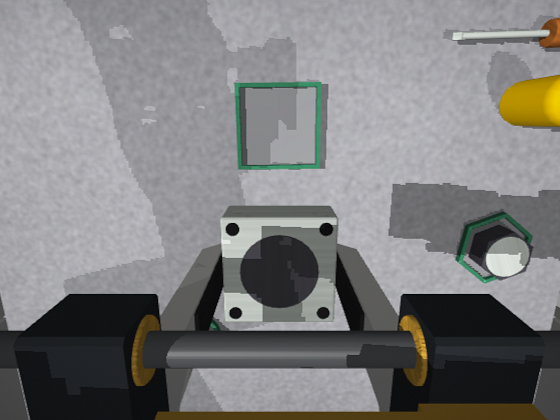

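The flange is square in the grip at (279,270), and the square nest is at (280,126), parallel to it.

Run:
```python
from h import *
place(.6375,.228,-89.5,.072)
r.move_to([.545,-.225,.30],down(best(.6,-.206,.3,np.radians(-66))))
r.hold(.2); im,k=snap("wrist")
d=models.regions_of("plate","wrist")[0]; c=rect(d["pixels"],k,.026); print("plate",round(d["score"],2),c)
if d["score"]>.5 and np.hypot(c[0]-603.8,c[1]+206.7)<5:
    pick(c[0]/1000,c[1]/1000,0,-77.3,.084,45)
    look("nest_oblong",.402,-.323,-69,"w7",back=.09); print(telemetry.current_opening())
```

```text
hit True [0.63761319 0.2280359  0.03638049] [ 0.50500403 -0.90193406  4.18176713]
t 38.15
plate 0.69 [ 603.8 -206.2  119.9   64.3   12.7]
opening 0.06339967731828511 45.00053286552429
lifted 0.06383917658455227 [ 0.  -0.1 -4.4] 44.4167
nest_oblong 0.98 [ 414.7 -316.8  110.    90.4   21.1] 11376
mark [ 0.3969 -0.3232  0.0006] 0.92
0.06350961598888175
```

View pics/w7.png

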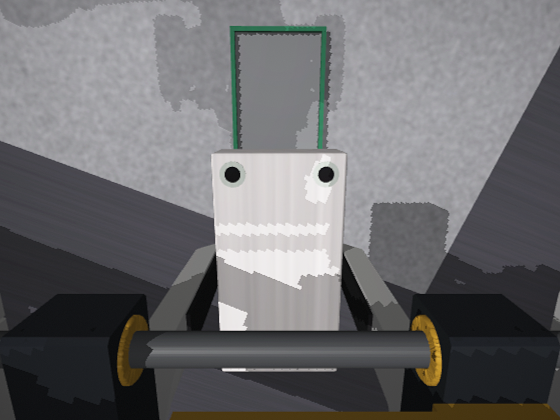

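The plate is held level, with its far edge at row 153. The oblong nest is ahead, with its far rim at row 28. I'll check the plate's fore-aft offset in the grip from its edge rows, then place it.

Run:
```python
from h import *
k=vision.get_calibration("wrist"); p=telemetry.current_ee_pos(); 
q=R.from_quat(np.roll(telemetry.current_tool_rot(),-1)).as_matrix()
w=(to_plane([[279,153],[280,371]],k,p[2]-.007)-p[:2])@q[:2,:2]; print(np.round(w,4))
off=w[0,0]-.06   # plate centre ahead of TCP along tool x, from the far edge
print("off",off)
if abs(off)<.008:
    t=np.array([.3995,-.323])-off*q[:2,0]; place(*t,-69,.078)
    r.move_to([.42,-.25,.35],down(best(.42,-.25,.35,np.radians(-69))))
    for c in ["scene","top"]:
        snap(c,c+"9")
        for n in ["bearing","nut","flange","plate","oil_bottle","screwdriver"]: print(c,n,[(np.round(d["at"],3).tolist(),round(d["score"],2)) for d in models.mark_of(n,c)][:3])
```

```text
[[ 0.0598  0.0003]
 [-0.0591  0.0009]]
off -0.00021989358678348864
hit True [ 0.39982836 -0.32301767  0.03635284] [1.06195855 0.24840803 4.69074772]
t 50.325
scene bearing [([0.398, 0.324, -0.0], 0.74)]
scene nut [([0.672, -0.318, -0.001], 0.88), ([0.509, -0.002, 0.003], 0.77), ([0.588, -0.337, 0.003], 0.61)]
scene flange [([0.639, 0.232, 0.005], 0.73)]
scene plate [([0.403, -0.324, 0.005], 0.6)]
scene oil_bottle [([0.658, -0.008, -0.003], 0.67)]
scene screwdriver [([0.722, -0.017, 0.001], 0.64)]
top bearing [([0.404, 0.323, 0.006], 0.55)]
top nut [([0.512, -0.007, 0.001], 0.87), ([0.673, -0.324, 0.002], 0.73), ([0.585, -0.34, 0.0], 0.61)]
top flange [([0.636, 0.226, 0.002], 0.69)]
top plate [([0.401, -0.328, 0.004], 0.76)]
top oil_bottle [([0.657, -0.008, -0.002], 0.51)]
top screwdriver [([0.402, -0.326, 0.003], 0.69), ([0.717, -0.015, 0.002], 0.63)]
```

View pics/scene9.png

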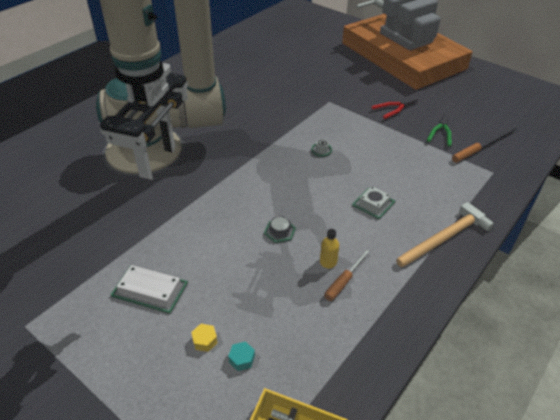

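All four parts sit inside their rims: bearing (321,147), nut (280,228), flange (375,200), plate (149,287). All four touched down at the same TCP height of about 36 mm, which means floor contact rather than rim. The oil bottle and screwdriver haven't moved, so I'm handing in.

```bash
python3 -c "
from h import *
r.hold(.3); print(r.sign_off(), telemetry.current_t())"
```

```text
the job is handed in; nothing more can be done
the job is handed in; nothing more can be done
```

I handed the job in at about 51 s of the 106 s limit: bearing, nut, flange and plate each lie flat in their own nest and are released, and the oil bottle and screwdriver are where they were; the hand-in returned no verdict.

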